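# Put the lid on the turned wooden pot

### The arm

A 6-joint arm with a two-finger parallel gripper is mounted at the origin on the work surface. World frame = base frame: x ahead of the robot, y to its left, z up, the work surface at z = 0. Lengths are in m, angles in rad, forces in N, time in s.
With the tool pointing down it reaches from about 0.35 to 0.975 m from the base axis. Payload 4.9 kg.
Tool frame: the origin (TCP) lies at the very end of the fingers, on their centre line; the grasp point (between the pads) lies ctrl.grip_point_offset behind it (ctrl.grip_point_offset is the distance from the TCP to the grasp point, in m); z points along the fingers, y is the direction in which the jaws open and shut (so a half turn about z gives the same grasp; the last joint's range is limited). The gripper opens to 85 mm and grips with 20 to 120 N. Pads are 22 mm wide; open, the fingers measure 114 mm over their backs; the gripper's body (76 mm by 85 mm) begins 54 mm behind the grasp point. The pads swing forward as they close: fully open they stand 13 mm farther back than shut.
Start: joints at [1.17, 0.053, 1.613, -0, 1.476, -0.119], TCP at [0.174, 0.6, 0.231] pointing down, gripper open.
Joint ranges: [-3.01, 3.01], [-1.01, 2.22], [0.06, 2.58], [-1.02, 4.17], [0.09, 2.62], [-3.14, 3.14]. Speed limits (rad/s): [2.57, 2.57, 3.14, 3.14, 3.14, 3.14].

### API

Orientations are given as a rotation vector (axis times angle).
In Python, from station import ctrl gives the robot as it stands. The module is installed in compiled form; this text tells all that it offers.
- The arm moves only by the shell command python3 -m creep 'ROWS' [FORCE]. ROWS is JSON, a list of rows, each a list of 5 numbers: the closure in counts, from 0 (fully open) to 255 (shut), then the shift along the tool's x, y, z in mm, then the turn about the tool's z in rad. A call has 1 to 12 rows; each row is the pose to reach, as a shift and turn from the pose commanded when the call began, along the tool's axes at that moment; what a row does not reach only later rows make up. A row lasts 1/12 s, in which the tool goes at most 41.7 mm and 7.16 degrees, less where a joint would pass 70% of its speed; a pose out of reach is approached as far as the arm can. A call with a gripper value outside its range is refused whole. The fingers move at their own pace and stop on an object; FORCE is the grip in N (left out, the last holds). Time passes only in rows, so rows that repeat a pose let the fingers close. It gives the time, the measured TCP pose, the force and the opening at its end, in the units of the state.
- ctrl.get_obs(): the state, without advancing time (a new reading comes with each control period).
- ctrl.get_image(name): name is "scene" or "top" or "wrist"; returns the picture (384x512x3 uint8, red, green, blue); there is no depth.
- ctrl.calibration(name): a dict with "fx", "fy", "cx", "cy" (pixels), "k1" (the pictures are not rectified: a ray, as slopes to the right and down, at radius r is drawn at 1 + k1 r^2 times it, then the intrinsics apply), "R" (3x3) and "t" (3): a world point X has camera coordinates R X + t. Camera axes: x right, y down, z forward; pixel columns grow to the right and rows downward; lengths in m; the calibration is good to about 2 mm. A picture is of the moment at which its call begins: read the wrist's pose just before it. calibration takes no time and is no camera call; for the wrist camera it gives the pose at the moment of the call.
- ctrl.finish_job(): hands the job in, once; it reports no verdict.
Trained networks look in the newest picture that a camera, given by its name, has taken for a name from the list of things; names that differ only in an ending like _2 or _b are one class to them, and where a whole thing is asked for, a point or a joint stands for the part that bears it (a point fixed in the world has none). Each returns a list of dicts, best first, with "conf" (0 to 1); they miss things now and then, are a little off and sometimes report something else, mostly with a low value. They report only what shows in the picture. A call takes as long as a camera call. They do not tell look-alikes from the thing itself.
- ctrl.boxes_of(camera, label): "rect" ([left, top, width, height] in pixels, round what is visible of it).
- ctrl.outline_of(camera, label): "mask" (384x512 bool, what is visible of it) and "rect" ([left, top, width, height] in pixels, round what is visible of it).
The state is a dict: "t": time; "q": joint angles; "dq": joint speeds; "effort": joint torques, N m; "tool_pos": TCP position; "tool_rot": TCP orientation; "contact_force": force on the tool from outside, world axes, zero at the start; "wrist_torque": the same for the moment, N m; "opening": finger opening in m.
Only numpy, scipy, OpenCV 4.12 (cv2) and the standard library are available. Lean on these libraries where they do the work, as an engineer would, in place of code of your own. Each camera call takes 0.05 s, during which the arm holds its last target. There are 200 camera calls.

### The job

The wide wooden pot on the shed bench is finished: put the wide lid on it so that its spigot drops into the mouth and the lid sits level on the rim all round. Lower the lid into place rather than dropping it and let go of it, with the pot still standing about where it was. The small pot stays open: leave it and the small lid where they are.

Things in the scene. Friction and masses are not known exactly. Their poses are not given: they have to be found in the camera images.
- wide_lid_center (a point): The wide lid, loose, lying on the bench knob up: a turned dark brown wooden disc 108 mm across and 9 mm thick, with a round knob on top (28 mm across, straight-sided, 37 mm tall) and a round spigot below (14 mm deep, 72 mm across at its foot, 78 mm at the disc). 60 mm tall, 160 g. The point is on its axis, half-way up: 30 mm above the foot of the spigot (it rests on that), 7 mm above the disc's top face, 30 mm below the knob's top. z: up its axis.
- wide_pot_rim (a point): The wide pot, loose, standing upright and open on the bench: a turned dark brown wooden pot 90 mm tall, about 550 g, rim 108 mm across outside and 92 mm inside (wall 8 mm), slightly bulged sides (112 mm at most). The point is the centre of the mouth at the height of the rim, 90 mm above the bench; z: up its axis. With the wide lid seated, the lid's centre point is 16 mm above this point.
- small_lid_center (a point): The small lid, a bystander: same shape and wood as the wide lid but 72 mm across and 52 mm tall, lying knob up on the bench. The point is on its axis, 26 mm above the bench.
- small_pot_rim (a point): The small pot, a bystander: same shape and wood as the wide pot but 72 mm across (76 mm at most) and 70 mm tall, standing open. The point is the centre of its mouth at the height of the rim, 70 mm above the bench.
Things that resemble listed ones, but are neither listed nor needed, are in the scene too. What is shaped like the part that bears wide_pot_rim but green or purple is not meant.

How it is judged:
At the end, for the whole second after the job is handed in: The wide lid is seated on the wide pot: its axis within 12 mm of the pot's, its centre 10 to 21 mm above the rim (16 mm when seated), within 10 degrees of level and at rest; the pot stands upright on the bench (horizontal distance between wide_lid_center and wide_pot_rim below 0.012 m and z of wide_lid_center in the frame of wide_pot_rim between 0.01 and 0.021 m and angle between each of wide_lid_center, wide_pot_rim's own z axis and vertical below 0.175 rad and height (world z) of wide_pot_rim below 0.1 m and linear speed of wide_lid below 0.03 m/s); the robot touches nothing.
It fails at once if the wide lid is dropped or thrown (let go and moving faster than 0.5 m/s, a fall of more than about 13 mm) (contact force between the fingers and wide_lid below 0.05 N and linear speed of wide_lid above 0.5 m/s).
It fails at once if the wide pot is shifted by more than 50 mm (distance of wide_pot_rim from where it was at the start of the episode above 0.05 m).
It fails at once if the small pot is moved by more than 30 mm (distance of small_pot_rim from where it was at the start of the episode above 0.03 m).
It fails at once if the small lid is moved by more than 30 mm (distance of small_lid_center from where it was at the start of the episode above 0.03 m).
It also fails if it takes over 42 s, if anything falls off the work surface, if the arm or the gripper's body presses on something with over 40 N, if the wrist force passes 120 N, or if a joint passes its speed limit or range.

## Working session

There is one attempt and no reset: what is moved stays moved. The work goes in short steps, Python scripts to look and compute and a shell command to move; the robot and the scene stay as the last step left them, time stands still between calls to the robot, and variables do not carry over. Pictures are saved under pics/ and viewed, about 8 in all and at most 12, crops included, and the job is handed in when it is done.

```bash
mkdir -p pics
cat > h.py <<'E'
import numpy as np, cv2
from station import ctrl
from scipy.spatial.transform import Rotation as Ro
def ray(cal,u,v):
    K=np.array([[cal['fx'],0,cal['cx']],[0,cal['fy'],cal['cy']],[0,0,1.]])
    p=cv2.undistortPoints(np.array([[[u,v]]],float),K,np.array([cal['k1'],0,0,0.]))[0,0]
    R=np.array(cal['R']);t=np.array(cal['t'])
    return -R.T@t, R.T@np.array([p[0],p[1],1])
def onz(cal,u,v,z):
    o,d=ray(cal,u,v); return o+d*(z-o[2])/d[2]
def proj(cal,X):
    K=np.array([[cal['fx'],0,cal['cx']],[0,cal['fy'],cal['cy']],[0,0,1.]])
    return cv2.projectPoints(np.array(X,float).reshape(-1,1,3),cv2.Rodrigues(np.array(cal['R'],float))[0],np.array(cal['t'],float),K,np.array([cal['k1'],0,0,0.]))[0][:,0]
def save(n,im,s=1):
    cv2.imwrite('pics/'+n,cv2.resize(im[:,:,::-1],None,fx=s,fy=s,interpolation=cv2.INTER_CUBIC))
E
python3 - <<'E'
from h import *
ims={}
for c in ("scene","top"):
    im=ctrl.get_image(c); ims[c]=im; save(c+'0.png',im,1.5); np.save(c+'.npy',im)
    cal=ctrl.calibration(c)
    for l in ("wide_lid_center","wide_pot_rim","small_lid_center","small_pot_rim"):
        for d in ctrl.boxes_of(c,l)[:6]:
            r=d['rect'];u,v=r[0]+r[2]/2,r[1]+r[3]/2
            print(c,l,round(d['conf'],2),np.round(r),np.round(onz(cal,u,v,0.045),3))
o=ctrl.get_obs();print(o['t'],o['tool_pos'],o['tool_rot'],ctrl.grip_point_offset)
E
```

```text
scene wide_lid_center 0.79 [283. 172.  33.  22.] [ 0.465 -0.114  0.045]
scene wide_pot_rim 0.8 [161. 142.  38.  38.] [ 0.727 -0.407  0.045]
scene wide_pot_rim 0.67 [215. 162.  39.  49.] [ 0.643 -0.191  0.045]
scene wide_pot_rim 0.58 [156. 192.  43.  45.] [ 0.834 -0.15   0.045]
scene small_lid_center 0.58 [356. 243.  27.  23.] [0.488 0.221 0.045]
scene small_lid_center 0.37 [279. 240.  31.  42.] [0.656 0.149 0.045]
scene small_pot_rim 0.86 [279. 241.  33.  38.] [0.652 0.147 0.045]
top wide_lid_center 0.9 [238. 228.  41.  34.] [ 0.46  -0.135  0.045]
top wide_pot_rim 0.81 [256. 156.  40.  44.] [ 0.649 -0.188  0.045]
top wide_pot_rim 0.66 [333. 129.  45.  41.] [ 0.729 -0.419  0.045]
top wide_pot_rim 0.56 [243.  90.  43.  43.] [ 0.841 -0.157  0.045]
top small_lid_center 0.87 [135. 233.  23.  20.] [0.465 0.183 0.045]
top small_pot_rim 0.97 [143. 168.  35.  18.] [0.653 0.142 0.045]
0.5 [0.17377485 0.60031377 0.23124165] [-4.41117793e-01 -3.11045051e+00  1.81463015e-04] 0.0187
```

View pics/scene0.png

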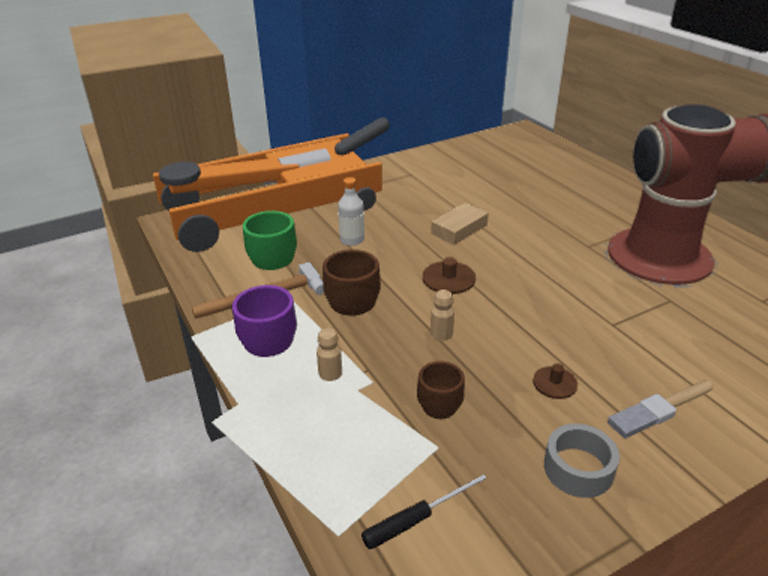

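View pics/top0.png

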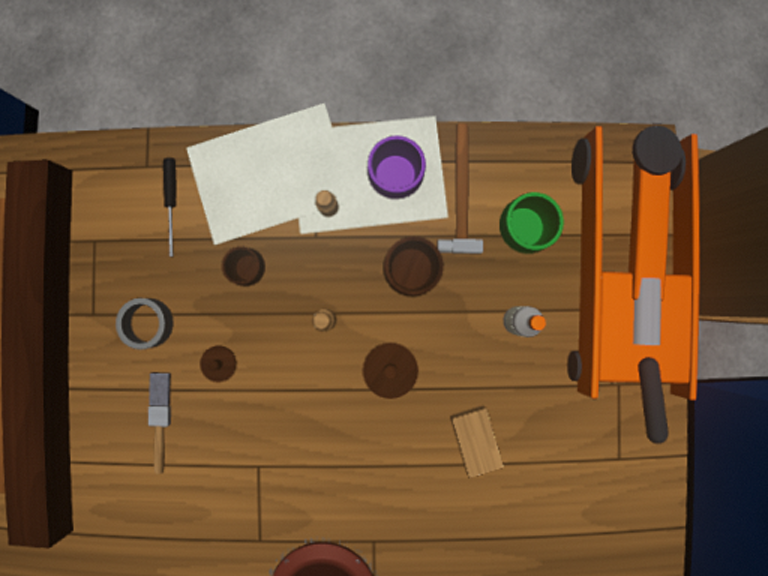

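The top view shows: brown wide pot (413,266)/1.5 = px (275,177); look-alikes are the purple pot (264,111) and the green pot (354,148). The small brown pot is at (162,177). The wide lid is at (260,247), its look-alike the small lid at (145,242). By the description I take the brown wide pot and the larger lid. Next is a fit plus one close crop.

```bash
cat > fit.py <<'E'
from h import *
from scipy.optimize import minimize
a=np.linspace(0,2*np.pi,60)
POT=[(0.09,.054),(0.045,.056),(0.002,.042)]
LID=[(0.023,.054),(0.014,.054),(.06,.014),(.03,.014)]
def circ(x,y,z,r): return np.c_[x+r*np.cos(a),y+r*np.sin(a),0*a+z]
def sil(cal,x,y,m,lid,s=4):
    im=np.zeros((384*s,512*s),np.uint8)
    g=[m[:2],m[2:]] if lid else [m[:2],m[1:]]
    for q in g:
        p=proj(cal,np.vstack([circ(x,y,*c) for c in q]))
        h=cv2.convexHull(((p+.5)*s).astype(np.float32)).round().astype(np.int32)
        cv2.fillPoly(im,[h],1)
    return cv2.resize(im.astype(np.float32),(512,384),interpolation=cv2.INTER_AREA)
def fit(cals,masks,x0,m,lid):
    def f(p): return sum(np.abs(sil(c,*p,m,lid)-k).sum()/k.sum() for c,k in zip(cals,masks))
    r=minimize(f,x0,method='Nelder-Mead',options=dict(initial_simplex=[x0,[x0[0]+.01,x0[1]],[x0[0],x0[1]+.01]],xatol=1e-4,fatol=1e-4)); return r.x,r.fun
E
python3 - <<'E'
from fit import *
C={};M={}
for c in ("scene","top"):
    ctrl.get_image(c);C[c]=ctrl.calibration(c)
    for n,l,x0 in (("lid","wide_lid_center",[.46,-.13]),("pot","wide_pot_rim",[.645,-.19])):
        tgt=proj(C[c],[x0[0],x0[1],.045])[0]
        d=min(ctrl.outline_of(c,l),key=lambda d:np.hypot(d['rect'][0]+d['rect'][2]/2-tgt[0],d['rect'][1]+d['rect'][3]/2-tgt[1]))
        M[c,n]=d['mask'].astype(float)
        print(c,n,d['rect'],fit([C[c]],[M[c,n]],x0,LID if n=='lid' else POT,n=='lid'))
for n,x0 in (("lid",[.46,-.13]),("pot",[.645,-.19])):
    print(n,fit([C['scene'],C['top']],[M['scene',n],M['top',n]],x0,LID if n=='lid' else POT,n=='lid'))
t=np.load('top.npy');s=np.load('scene.npy')
f=lambda im,y,x:cv2.resize(im[y:y+130,x:x+130],None,fx=3,fy=3,interpolation=cv2.INTER_CUBIC)
save('crop.png',np.hstack([f(t,145,205),f(s,130,200)]))
E
```

```text
scene lid [282.7, 170.9, 33.5, 23.4] (array([ 0.44974333, -0.14158803]), np.float64(0.07603686635944701))
scene pot [216.6, 162.6, 34.4, 45.9] (array([ 0.64835982, -0.18266415]), np.float64(0.04917146974063401))
top lid [239.7, 226.7, 39.2, 37.7] (array([ 0.45193746, -0.1379985 ]), np.float64(0.03484066427289048))
top pot [256.8, 153.6, 39.3, 45.6] (array([ 0.6489534, -0.1812943]), np.float64(0.036368110236220476))
lid (array([ 0.45120448, -0.13946207]), np.float64(0.13392090127879494))
pot (array([ 0.64893356, -0.18160751]), np.float64(0.08633634187297193))
```

View pics/crop.png

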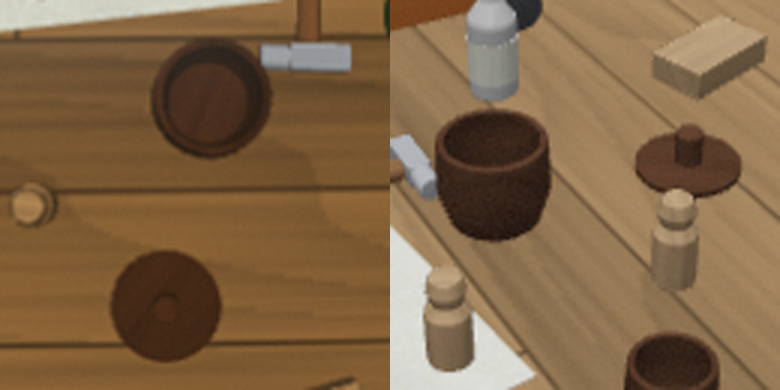

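The crop confirms it: brown wide pot (left panel, ~(211,97)) and the wide lid with its knob (~(165,305)). The hammer head touches or adjoins the pot, and the lid's surroundings are free.

```bash
cat > go.py <<'E'
from h import *
import sys
# usage: go.py x y z(TCP) -> mm in tool axes
o=ctrl.get_obs();R=Ro.from_rotvec(o['tool_rot']).as_matrix()
print(round(o['t'],2),o['tool_pos'].round(4) if hasattr(o['tool_pos'],'round') else o['tool_pos'],'mm',(R.T@(np.array(list(map(float,sys.argv[1:4])))-o['tool_pos'])*1000).round(1), R.round(3).tolist())
E
python3 go.py .4515 -.139 .16
```

```text
0.8 [0.1738 0.6003 0.2313] mm [-472.3 -632.9   71.3] [[-0.961, 0.278, 0.0], [0.278, 0.961, 0.0], [-0.0, 0.0, -1.0]]
```

```bash
python3 -m creep '[[0,-22,-30,0,0],[0,-45,-60,0,0],[0,-70,-93,0,0],[0,-94,-126,0,0],[0,-118,-159,0,0],[0,-143,-191,0,0],[0,-167,-224,0,0],[0,-191,-257,0,0],[0,-216,-289,5,0],[0,-240,-322,10,0],[0,-260,-348,20,0],[0,-280,-375,30,0]]' 40; python3 go.py .4515 -.139 .16
```

```text
t: 1.8
tool_pos: [0.3391, 0.1606, 0.2018]
tool_rot: [0.441, 3.108, 0.002]
contact_force: [1.0, 0.6, 0.0]
opening: 0.0854
1.8 [0.3391 0.1606 0.2018] mm [-191.3 -256.6   41.8] [[-0.96, 0.278, 0.003], [0.278, 0.96, 0.001], [-0.002, 0.001, -1.0]]
```

```bash
python3 -m creep '[[0,-18,-25,5,0],[0,-40,-54,10,0],[0,-63,-85,15,0],[0,-86,-116,20,0],[0,-110,-148,25,0],[0,-134,-180,30,0],[0,-156,-210,35,0],[0,-175,-235,40,0],[0,-187,-251,41,0],[0,-192,-258,41,0],[0,-192,-258,41,0],[0,-192,-258,41,0]]'
python3 - <<'E'
from h import *
o=ctrl.get_obs();im=ctrl.get_image('wrist');c=ctrl.calibration('wrist')
save('w1.png',im)
for l in ('wide_lid_center',):
    for d in ctrl.outline_of('wrist',l)[:3]:print(d['conf'],d['rect'])
from fit import fit,LID
m=ctrl.outline_of('wrist','wide_lid_center')[0]['mask'].astype(float)
print(fit([c],[m],[.4515,-.139],LID,True))
E
python3 go.py .4515 -.139 .029
```

```text
t: 2.8
tool_pos: [0.451, -0.1385, 0.1604]
tool_rot: [-0.442, -3.11, -0.001]
contact_force: [-0.3, 1.2, 0.1]
opening: 0.0853
0.76 [190.1, 117.6, 126.1, 121.5]
(array([ 0.44961987, -0.13733827]), np.float64(0.029416315919782124))
2.95 [ 0.451  -0.1377  0.1605] mm [ -0.8  -1.1 131.5] [[-0.961, 0.276, 0.0], [0.276, 0.961, 0.0], [-0.0, 0.0, -1.0]]
```

View pics/w1.png

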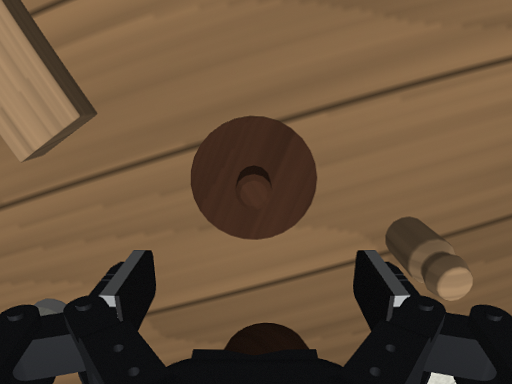

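Wrist view: the lid is centred at (254,178) with its knob between the fingers. The peg (430,255) and the block (45,80) are clear of the descent. The wrist fit agrees within 2 mm.

```bash
python3 -m creep '[[0,0,0,15,0],[0,0,0,35,0],[0,0,0,58,0],[0,0,0,80,0],[0,0,0,100,0],[0,0,0,115,0],[0,0,0,125,0],[0,0,0,131,0],[0,0,0,131,0],[0,0,0,131,0]]' 40; python3 -m creep '[[80,0,0,0,0],[80,0,0,0,0],[80,0,0,0,0],[140,0,0,0,0],[140,0,0,0,0],[200,0,0,0,0],[200,0,0,0,0],[255,0,0,0,0],[255,0,0,0,0],[255,0,0,0,0],[255,0,0,0,0],[255,0,0,0,0]]' 40
```

```text
t: 3.78
tool_pos: [0.4516, -0.1388, 0.0299]
tool_rot: [0.44, 3.11, -0.0]
contact_force: [0.3, -0.3, 0.7]
opening: 0.0856
t: 4.78
tool_pos: [0.4514, -0.1391, 0.0297]
tool_rot: [0.441, 3.11, -0.0]
contact_force: [0.6, -0.2, 4.8]
opening: 0.0268
```

```bash
python3 -m creep '[[255,0,0,-4,0],[255,0,0,-12,0],[255,0,0,-25,0],[255,0,0,-42,0],[255,0,0,-60,0],[255,0,0,-80,0],[255,0,0,-100,0],[255,0,0,-115,0],[255,0,0,-125,0],[255,0,0,-130,0],[255,0,0,-130,0],[255,0,0,-130,0]]' 40
python3 - <<'E'
from h import *
ims=[]
for c in ('wrist','scene'):
    im=ctrl.get_image(c);ims.append(im);np.save(c+'2.npy',im)
a=cv2.resize(ims[0],(512,384));b=cv2.resize(ims[1][110:220,190:337],(512,384),interpolation=cv2.INTER_CUBIC)
save('g.png',np.hstack([a,b]),.78)
E
python3 go.py .649 -.1815 .16
```

```text
t: 5.78
tool_pos: [0.4507, -0.1387, 0.1586]
tool_rot: [-0.441, -3.109, -0.001]
contact_force: [-0.6, 0.8, -2.2]
opening: 0.0265
5.88 [ 0.4503 -0.1386  0.1578] mm [-202.8   14.    -2.7] [[-0.961, 0.278, -0.002], [0.278, 0.961, 0.001], [0.003, 0.0, -1.0]]
```

View pics/g.png

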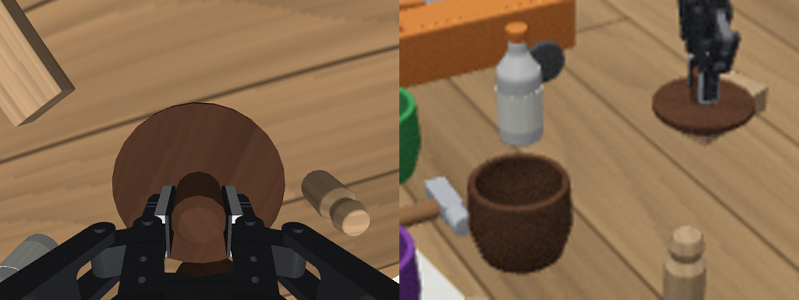

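```bash
cat > held.py <<'E'
from fit import *
from scipy.optimize import least_squares
def held(dz=.0068):
    o=ctrl.get_obs();im=ctrl.get_image('wrist');c=ctrl.calibration('wrist')
    R=Ro.from_rotvec(o['tool_rot']).as_matrix();T=np.array(o['tool_pos'])
    ds=ctrl.outline_of('wrist','wide_lid_center')
    d=ds[0];m=d['mask'].astype(np.uint8);print('wrist',d['conf'],d['rect'])
    ct=max(cv2.findContours(m,0,cv2.CHAIN_APPROX_NONE)[0],key=len)[:,0].astype(float)
    ct=ct[ct[:,1]<d['rect'][1]+.55*d['rect'][3]]
    aa=np.linspace(0,2*np.pi,180)
    def hull(p):
        L=Ro.from_euler('xy',[0,p[2]]).as_matrix()
        pts=np.vstack([np.c_[.054*np.cos(aa),.054*np.sin(aa),0*aa+h] for h in (0,.009)])
        # tool z is down: thickness goes +z
        P=(L@pts.T).T+[p[0],p[1],dz]
        return cv2.convexHull(proj(c,P@R.T+T).astype(np.float32))
    def f(p): 
        h=hull(p);return np.array([cv2.pointPolygonTest(h,(float(u),float(v)),True)for u,v in ct])
    for fixed in (True,False):
        r=least_squares((lambda q:f([q[0],q[1],0])) if fixed else f,[0,0] if fixed else [0,0,0.],x_scale=[.001,.001]+([] if fixed else [.05]),diff_step=1e-3 if 0 else None,loss='soft_l1')if 0 else minimize((lambda q:np.abs(f([q[0],q[1],0])-.5).mean()) if fixed else (lambda q:np.abs(f([q[0],q[1],q[2]*10])-.5).mean()),[0,0] if fixed else [0,0,0.],method='Nelder-Mead',options=dict(initial_simplex=np.array([[0,0],[.006,0],[0,.006]]) if fixed else np.array([[0,0,0],[.006,0,0],[0,.006,0],[0,0,.01]])))
        x=r.x.copy()
        if not fixed:x[2]*=10
        print('tool-frame lid offset mm',(x[:2]*1000).round(1),'pitch',x[2:],'res px',round(r.fun,2))
        print(' world xy',(R@[x[0],x[1],dz]+T).round(4))
if __name__=='__main__': held()
E
python3 held.py
```

```text
wrist 0.9 [141.5, 132.1, 223.2, 204.2]
tool-frame lid offset mm [1.7 0.6] pitch [] res px 10.4
 world xy [ 0.4489 -0.1375  0.151 ]
tool-frame lid offset mm [2.  0.7] pitch [-0.05761826] res px 10.37
 world xy [ 0.4486 -0.1374  0.151 ]
```

```bash
python3 -m creep '[[255,-6,0,0,0],[255,-18,1,0,0],[255,-36,2,0,0],[255,-58,4,0,0],[255,-82,5,0,0],[255,-108,7,0,0],[255,-134,9,0,0],[255,-158,11,0,0],[255,-178,12,0,0],[255,-193,13,0,0],[255,-202,13,0,0],[255,-205,13,0,0]]'; python3 -m creep '[[255,0,0,0,0],[255,0,0,0,0],[255,0,0,0,0]]'; python3 held.py
python3 - <<'E'
from fit import *
w=ctrl.get_image('wrist');s=ctrl.get_image('scene');t=ctrl.get_image('top')
o=ctrl.get_obs()
b=lambda im,y,x:cv2.resize(im[y:y+96,x:x+128],(512,384),interpolation=cv2.INTER_CUBIC)
save('o.png',np.hstack([w,b(s,120,175),b(t,130,210)]),.52)
c=ctrl.calibration('scene')
d=min(ctrl.outline_of('scene','wide_pot_rim'),key=lambda d:np.hypot(d['rect'][0]-216,d['rect'][1]-170));print(d['rect'])
E
python3 go.py .649 -.1815 .16
```

```text
t: 6.98
tool_pos: [0.6527, -0.1838, 0.1584]
tool_rot: [-0.441, -3.11, -0.0]
contact_force: [-0.3, 0.4, -1.1]
opening: 0.0268
t: 7.23
tool_pos: [0.651, -0.1833, 0.1592]
tool_rot: [-0.441, -3.11, -0.0]
contact_force: [-0.2, -0.4, -1.2]
opening: 0.0267
wrist 0.61 [144.7, 131.5, 221.6, 205.9]
tool-frame lid offset mm [1.8 0.7] pitch [] res px 10.75
 world xy [ 0.6495 -0.1821  0.1524]
tool-frame lid offset mm [2.  0.8] pitch [-0.04952953] res px 10.73
 world xy [ 0.6493 -0.1819  0.1524]
[217.1, 164.5, 33.4, 45.1]
7.53 [ 0.6515 -0.1834  0.1595] mm [ 2.9  1.2 -0.5] [[-0.961, 0.278, 0.0], [0.278, 0.961, -0.0], [-0.0, -0.0, -1.0]]
```

View pics/o.png

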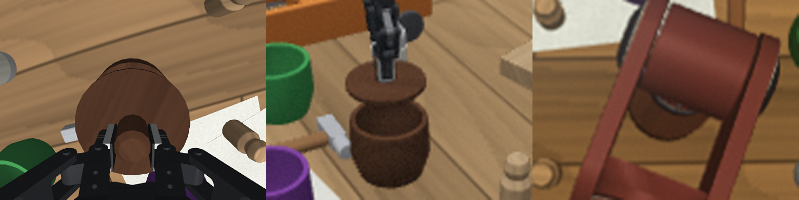

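The lid hangs level over the pot (fit: lid (0.6495,-0.182), pot (0.649,-0.1815)), so I lower it.

```bash
python3 -m creep '[[255,0,0,4,0],[255,0,0,10,0],[255,0,0,17,0],[255,0,0,24,0],[255,0,0,31,0],[255,0,0,37,0],[255,0,0,42,0],[255,0,0,45,0],[255,0,0,47,0],[255,0,0,48,0],[255,0,0,48,0]]'; python3 -m creep '[[255,0,0,1,0],[255,0,0,2,0],[255,0,0,2,0],[255,0,0,3,0],[255,0,0,3,0]]'; python3 -m creep '[[255,0,0,1,0],[255,0,0,1,0],[255,0,0,2,0],[255,0,0,2,0],[255,0,0,2,0]]'
```

```text
t: 8.45
tool_pos: [0.6518, -0.1835, 0.1113]
tool_rot: [0.441, 3.11, -0.0]
contact_force: [0.1, -0.9, -1.0]
opening: 0.0261
t: 8.87
tool_pos: [0.6516, -0.1835, 0.1082]
tool_rot: [-0.441, -3.11, -0.0]
contact_force: [0.2, 0.6, -1.0]
opening: 0.0266
t: 9.28
tool_pos: [0.6516, -0.1834, 0.1062]
tool_rot: [-0.441, -3.11, -0.0]
contact_force: [-0.0, -0.7, -0.3]
opening: 0.0267
```

```bash
python3 -m creep '[[255,0,0,0.5,0],[255,0,0,0.5,0],[255,0,0,1,0],[255,0,0,1,0],[255,0,0,1,0]]'
python3 - <<'E'
from h import *
s=ctrl.get_image('scene')
save('p.png',cv2.resize(s[120:216,175:303],(512,384),interpolation=cv2.INTER_CUBIC))
E
```

```text
t: 9.7
tool_pos: [0.6518, -0.1835, 0.1057]
tool_rot: [0.441, 3.11, -0.0]
contact_force: [-1.6, 0.7, 0.3]
opening: 0.0268
```

View pics/p.png

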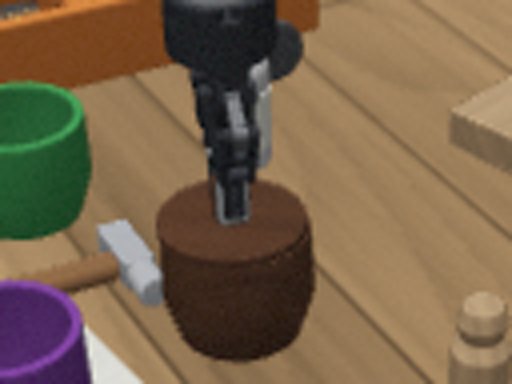

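The lid is seated in the rim by the picture, and the force has turned upward at about the predicted height. One more millimetre, then release gently.

```bash
python3 -m creep '[[255,0,0,0.5,0],[255,0,0,1,0],[255,0,0,1,0]]' 20; python3 -m creep '[[170,0,0,0,0],[150,0,0,0,0],[120,0,0,0,0],[80,0,0,0,0],[40,0,0,0,0],[0,0,0,0,0],[0,0,0,0,0],[0,0,0,0,0],[0,0,0,0,0],[0,0,0,0,0]]'
```

```text
t: 10.0
tool_pos: [0.6521, -0.1836, 0.1057]
tool_rot: [0.441, 3.109, -0.0]
contact_force: [-2.5, 1.1, 4.9]
opening: 0.0264
t: 10.83
tool_pos: [0.6517, -0.1835, 0.1043]
tool_rot: [-0.441, -3.11, 0.0]
contact_force: [0.3, -0.6, 0.4]
opening: 0.0853
```

Released. Now rise straight, then back off towards the base so the cameras see the lid.

```bash
python3 -m creep '[[0,0,0,-5,0],[0,0,0,-15,0],[0,0,0,-35,0],[0,0,0,-60,0],[0,0,0,-85,0],[0,0,0,-110,0],[0,0,0,-125,0],[0,40,0,-130,0],[0,80,0,-130,0],[0,120,0,-130,0],[0,150,0,-130,0],[0,150,0,-130,0]]'
python3 - <<'E'
from fit import *
ims=[]
S=[(.104+.009,.054),(.104-.014,.054)]
for c in('scene','wrist','top'):
    im=ctrl.get_image(c);ims.append(im);cal=ctrl.calibration(c)
    for l in('wide_lid_center','small_lid_center','small_pot_rim','wide_pot_rim'):
        for d in ctrl.outline_of(c,l)[:3]:
            print(c,l,round(d['conf'],2),d['rect'])
            if l=='wide_lid_center' and c!='wrist':
                for z in (0.076,):
                    M=[(a_+z,r) for a_,r in LID]
                    print('  lid fit z',z,fit([cal],[d['mask'].astype(float)],[.649,-.182],M,True))
b=lambda im,y,x:cv2.resize(im[y:y+96,x:x+128],(512,384),interpolation=cv2.INTER_CUBIC)
save('f.png',np.hstack([b(ims[0],120,175),ims[1]]),.78)
print(ctrl.get_obs()['t'])
E
```

```text
t: 11.83
tool_pos: [0.5033, -0.14, 0.2335]
tool_rot: [-0.441, -3.108, -0.001]
contact_force: [0.9, 0.3, -0.4]
opening: 0.0855
scene wide_lid_center 0.85 [214.3, 163.3, 40.5, 24.5]
  lid fit z 0.076 (array([ 0.64905798, -0.18474536]), np.float64(0.06069790301441678))
scene small_lid_center 0.82 [351.9, 240.7, 32.8, 27.0]
scene small_pot_rim 0.89 [279.6, 239.9, 30.1, 39.9]
scene wide_pot_rim 0.88 [155.9, 190.3, 44.2, 49.2]
scene wide_pot_rim 0.73 [160.0, 142.2, 40.0, 37.0]
scene wide_pot_rim 0.55 [217.0, 173.8, 34.2, 37.5]
wrist wide_lid_center 0.81 [199.9, 276.0, 109.6, 79.4]
wrist small_pot_rim 0.62 [485.2, 191.2, 26.0, 61.9]
wrist wide_pot_rim 0.61 [57.3, 372.9, 20.2, 9.7]
top wide_lid_center 0.78 [257.1, 156.9, 39.5, 34.2]
  lid fit z 0.076 (array([ 0.65249968, -0.18210648]), np.float64(0.04251839738348324))
top small_lid_center 0.88 [132.6, 232.9, 25.0, 20.4]
top small_lid_center 0.28 [254.0, 157.3, 41.5, 34.3]
top small_pot_rim 0.9 [147.7, 167.7, 27.8, 20.5]
top wide_pot_rim 0.87 [245.6, 91.2, 39.5, 41.9]
top wide_pot_rim 0.7 [330.2, 128.8, 47.0, 41.1]
top wide_pot_rim 0.42 [259.9, 183.3, 19.8, 14.8]
12.5833
```

View pics/f.png

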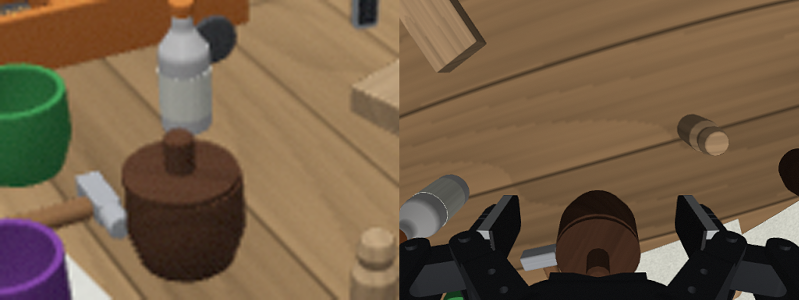

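The lid sits level on the pot with an even seam all round (left panel, lid centre ~(183,175)). The pot stands where it was, and the arm is clear.

```bash
python3 -c "
from station import ctrl
print(ctrl.finish_job())"
```

```text
the job is handed in; nothing more can be done
None
```

The wide lid is seated on the wide brown pot and let go, and the job was handed in at about 12.6 s of the 42 s. I gripped the lid by its knob, lifted it over the pot and lowered it until it met the rim. I then opened the fingers and backed the arm off.

- **Lid on pot:** the final scene view shows the lid level with an even seam. The contact height, TCP z 0.1057 m, matched the predicted 0.1058 m.
- **Centring:** lid fits after release gave (0.649, -0.185) from the scene camera and (0.652, -0.182) from the top camera. The pot measured (0.649, -0.1815) at the start, so the lid is within about 4 mm of it. The two cameras disagree with each other by about 4 mm.
- **Bystanders:** the small pot and small lid show no movement beyond the detectors' few pixels of scatter.
- **Weak check:** the wrist-camera fit of the held lid had about 10 px residual because the fingers hid part of it. I used it only for a 2 mm offset correction.

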